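# Push a U-bolt over a guard-rail post into its foot plate

## Robot

A 6-joint arm with a two-finger parallel gripper is mounted at the origin on the work surface. World frame = base frame: x ahead of the robot, y to its left, z up, the work surface at z = 0. Lengths are in m, angles in degrees, forces in N, time in s.
With the tool pointing down it reaches from about 0.3 to 0.875 m from the base axis. Payload 6.4 kg.
Tool frame: the origin (TCP) lies between the finger pads; the fingertips stand 17 mm ahead of it and the grasp point (between the pads) lies 2 mm behind it; z points along the fingers, x is the direction in which the jaws open and shut, and the axes are right-handed (so a half turn about z gives the same grasp; the last joint's range is limited). The gripper opens to 88 mm and grips with 3 to 60 N. Pads are 18 mm wide; open, the fingers measure 123 mm over their backs; the gripper's body (75 mm by 187 mm) begins 45 mm behind the grasp point.
Start: joints at [63.18, 10.359, 92.074, -0, 77.567, -11.82], TCP at [0.149, 0.555, 0.223] pointing down, gripper open.
Joint ranges: [-171.53, 171.53], [-51.25, 118.39], [17.06, 147.69], [-65.23, 245.23], [0, 150.52], [-178.68, 178.68]. Speed limits (degrees/s): [147.25, 147.25, 172.46, 180, 180, 180].

## Interface

Orientations are given as [roll, pitch, yaw] about the fixed x, y, z axes, in that order (R = Rz(yaw) Ry(pitch) Rx(roll)).
In Python, from station import manip gives the robot as it stands. The module is installed in compiled form; this text tells all that it offers.
- The arm moves only by the tool apply_moves, never from a script. Its argument "steps" is a list of rows, each a list of 7 numbers: the shift along the tool's x, y, z as a fraction of full scale, then the turn, a rotation vector about the tool's x, y, z as a fraction of full scale, then the gripper's target within -1 to 1 (fully open at 1, half-way at 0, shut at -1). A call has exactly 5 rows; each row is the pose to reach, as a shift and turn from the pose commanded when the call began, along the tool's axes at that moment, turning the shorter way round; what a row does not reach only later rows make up. Full scale, the value 1, is 120 mm for a shift and 180 degrees for a turn. A row lasts 1/8 s, in which the tool goes at most 62.5 mm and 10.7 degrees, less where a joint would pass 70% of its speed; a pose out of reach is approached as far as the arm can. A call with a number of a shift or a turn outside -1 to 1 is refused whole. A call with a gripper value outside its range is refused whole. The fingers move at their own pace and stop on an object; "squeeze" is the grip in N (left out, the last holds). Time passes only in rows, so rows that repeat a pose let the fingers close, or fill a call up. It gives the time, the measured TCP pose, the force and the opening at its end, in the units of the state.
- manip.state(): the state, without advancing time (a new reading comes with each control period).
- manip.read_camera(name): name is "scene" or "top"; returns a dict with "pixels" (384x512x3 uint8, red, green, blue), "intrinsics" (3x3 intrinsics, pixels), "xyz" and "attitude" of the camera in the world. Camera axes: x right, y up, looking along -z (the intrinsics and any distortion apply to the point x, -y, -z); pixel columns grow to the right and rows downward; lengths in m; the calibration is good to about 2 mm. A picture is of the moment at which its call begins. There is no depth.
- manip.finish_job(): hands the job in, once; it reports no verdict.
The state is a dict: "clock": time; "qpos": joint angles; "joint_velocities": joint speeds; "tau": joint torques, N m; "tcp_pos": TCP position; "orientation": TCP orientation; "ft_force": force on the tool from outside, world axes, zero at the start; "moment": the same for the moment, N m; "width": finger opening in m.
Only numpy, scipy, OpenCV 4.12 (cv2) and the standard library are available. Lean on these libraries where they do the work, as an engineer would, in place of code of your own. Each camera call takes 0.05 s, during which the arm holds its last target.

## Task

Take the narrow U-bolt with the orange tab out of its blue holder, put it astride the yellow post so that both legs go through the two holes of the foot plate below, and push it fully home, until its bow sits down on the post. Work gently: feel for the holes and do not force anything against the post or plate. Then let go of it; leave the wide U-bolt, the wrench, the carton and the tin alone.

Things in the scene. Friction and masses are not known exactly. Their poses are not given: they have to be found in the camera images.
- ubolt: Narrow steel U-bolt, about 0.2 kg: two round legs 10 mm thick, 48 mm between centres, 38 mm clear, joined by a round bow whose crown is 72 mm (inside) and 82 mm (outside) above the leg tips. Tips taper to 8 mm over 3 mm. Origin midway between the tips; z up the legs, y from leg to leg, x square to the U. Starts upright in a holder (leaning up to 3 degrees), tips 8 mm above the bench.
- tab (a point): Grip point on the U-bolt's flat orange tab, 106 mm above the leg tips, axes as the bolt's. The tab is 10 mm thick (x), 26 mm wide (y) and spans 80 to 116 mm above the tips. Grip it across its thickness at this height or higher, so that fingertips stay clear of the post when the bolt is home.
- rack_a: Fixed blue plastic holder of the narrow U-bolt, 50 mm (x) by 91 mm (y) by 38 mm tall, with a slot 11.5 by 61 mm, 30 mm deep, open at the top. Origin at the centre of its underside; the bolt is lifted straight up out of it.
- wide_bolt: Wide U-bolt, 64 mm between leg centres, black tab, same height and frame as the narrow one, upright in a blue holder 50 by 107 mm. Too wide for this job; leave it.
- stand: Fixed grey stand, foot 250 x 100 mm, carrying the yellow round post, 34 mm in diameter, 280 mm long, lying level. Origin on the bench under the post's middle; x along the post, y across, z up. Grey cradles hold the post at x = -110 and +110 mm (20 mm thick, up to 68 mm high).
- post_top (a point): Top of the post at its middle, 84 mm above the bench (post axis 67 mm), axes as the stand's. Home: the inside of the bow's crown rests on the post top, leg tips 12 mm above the bench.
- plate_level (a point): Under the post's middle, level with the foot plate's top, 45 mm above the bench. Metal plate 90 (along post) x 76 x 20 mm (thick); two 12.5 mm holes, 1 mm chamfers, 24 mm either side of the post's axis. The plate stays where set, so the holes lie anywhere up to 20 mm either way along the post from this point; no pose measures it: feel (tips sink when over the holes) or look.
- clip_level (a point): Under the post's middle, 23 mm above the bench. Below this height spring clips under the plate grip the legs and resist pushing with some 3 to 12 N in all, to be pressed through; the bolt does not sink through them by its own weight. They sit right beneath the holes.
- wrench: Steel wrench lying on the bench, about 180 mm long, 8 mm thick, along its x axis; origin under its middle. Bystander.
- carton: Small cardboard carton 70 x 100 x 60 mm; origin at the centre of its underside. Bystander.
- tin: Green tin, 60 mm in diameter, 75 mm tall; origin at the centre of its underside. Bystander.

How it is judged (in metres and radians):
On the way, in this order (a step that is already met when the one before it is completed fails the run):
1. the narrow U-bolt is lifted clear of its holder, tips more than 60 mm above the bench (height (world z) of ubolt above 0.06 m), for 0.2 s.
2. both legs are in the holes of the foot plate, tips at least 6 mm below its top, astride the post (z of ubolt in the frame of stand below 0.039 m and x of ubolt in the frame of stand between -0.026 and 0.026 m and y of ubolt in the frame of stand between -0.006 and 0.006 m and angle between ubolt's own z axis and vertical below 0.25 rad), for 0.05 s.
At the end, for the whole second after the job is handed in: The narrow U-bolt stands astride the post, both legs through the holes, pushed home (tips at most 15 mm above the bench), within 26 mm of the stand's origin along the post and 6 mm across, upright within 0.2 rad, square to the post within 0.2 rad, at rest (z of ubolt in the frame of stand below 0.015 m and x of ubolt in the frame of stand between -0.026 and 0.026 m and y of ubolt in the frame of stand between -0.006 and 0.006 m and angle between ubolt's own z axis and vertical below 0.2 rad and angle between the x axis of ubolt and the x axis of stand, either way round below 0.2 rad and linear speed of ubolt below 0.02 m/s); the robot touches nothing.
It fails at once if the stand, post or foot plate is loaded with more than 40 N (contact force between stand and anything else above 40 N).
It fails at once if the wide U-bolt is moved by more than 15 mm (distance of wide_bolt from where it was at the start of the episode above 0.015 m).
It fails at once if the wrench is moved by more than 20 mm (distance of wrench from where it was at the start of the episode above 0.02 m).
It fails at once if the carton is moved by more than 20 mm (distance of carton from where it was at the start of the episode above 0.02 m).
It fails at once if the tin is moved by more than 20 mm (distance of tin from where it was at the start of the episode above 0.02 m).
It also fails if it takes over 64 s, if anything falls off the work surface, if the arm or the gripper's body presses on something with over 40 N, if the wrist force passes 120 N, or if a joint passes its speed limit or range.

## Working session

There is one attempt and no reset: what is moved stays moved. The work goes in short steps, Python scripts to look and compute and a tool call to move; the robot and the scene stay as the last step left them, time stands still between calls to the robot, and variables do not carry over. Pictures are saved under pics/ and viewed, and the job is handed in when it is done.

Besides the shell and the picture viewer there is one more tool, called after "Request:" by a JSON object that holds its "fn" and its "kwargs", one argument or row to a line. apply_moves: Moves the arm, as the interface text tells. Its arguments: {"type":"object","properties":{"steps":{"type":"array"},"squeeze":{"type":"number"}},"required":["steps"]}

```bash
mkdir -p pics
cat > h.py <<'E'
import numpy as np,cv2
from scipy.spatial.transform import Rotation as R
from station import manip
def grab(name,fn):
    d=manip.read_camera(name); cv2.imwrite(fn,cv2.cvtColor(d["pixels"],cv2.COLOR_RGB2BGR)); return d
def cam(d):
    a=np.array(d["attitude"],float)
    Rm=a if a.shape==(3,3) else R.from_euler('xyz',a,degrees=True).as_matrix()
    return np.array(d["intrinsics"]),Rm,np.array(d["xyz"])
def ray(d,u,v):
    K,Rm,p=cam(d); q=np.linalg.inv(K)@np.array([u,v,1.]); return p,Rm@np.array([q[0],-q[1],-q[2]])
def at_z(d,u,v,z):
    p,r=ray(d,u,v); return p+r*(z-p[2])/r[2]
def proj(d,X):
    K,Rm,p=cam(d); c=Rm.T@(np.array(X)-p); q=K@np.array([c[0],-c[1],-c[2]]); return q[:2]/q[2]
E
python3 - <<'E'
from h import *
print(manip.state())
for n in("scene","top"):
    d=grab(n,f"pics/{n}0.png"); print({k:v for k,v in d.items() if k!="pixels"})
    np.save(f"{n}0.npy",d,allow_pickle=True)
E
```

```text
{'clock': 0.0, 'qpos': array([ 6.31810715e+01,  1.04005959e+01,  9.21312396e+01, -1.74770516e-04,
        7.75668396e+01, -1.18197934e+01]), 'joint_velocities': array([-0.00921104, -0.04239954,  0.0176375 ,  0.1399002 ,  0.11329415,
        0.0054499 ]), 'tau': array([ 1.02229937e-03, -4.33866584e+01, -3.41856015e+01,  7.03151780e-02,
        3.84872477e-02, -1.14301902e-04]), 'tcp_pos': array([0.14853683, 0.55490709, 0.22232641]), 'orientation': array([-1.79979955e+02,  9.66178385e-02,  7.50009196e+01]), 'ft_force': array([ 0.26998852, -0.41423621,  0.50745894]), 'moment': array([ 0.0369572 , -0.01782789,  0.00862362]), 'width': 0.08826495735374096}
{'intrinsics': array([[480.31856129,   0.        , 253.99686729],
       [  0.        , 480.31856129, 192.62254639],
       [  0.        ,   0.        ,   1.        ]]), 'xyz': array([ 1.12357435, -0.06425011,  1.07732008]), 'attitude': array([29.84413428, -0.48028269, 81.55335012])}
{'intrinsics': array([[388.2864122 ,   0.        , 255.87269901],
       [  0.        , 388.2864122 , 190.56351861],
       [  0.        ,   0.        ,   1.        ]]), 'xyz': array([0.47879171, 0.00800247, 1.21051697]), 'attitude': array([  3.69198131,  -0.37887838, -89.31193427])}
```

View pics/scene0.png

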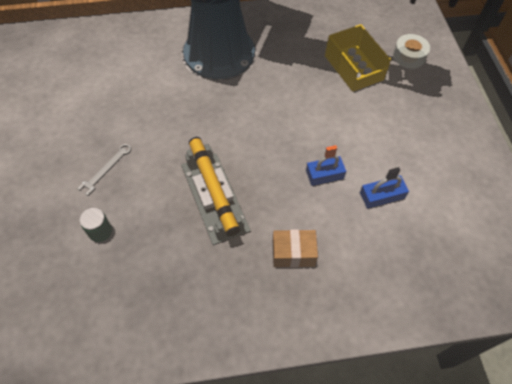

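View pics/top0.png

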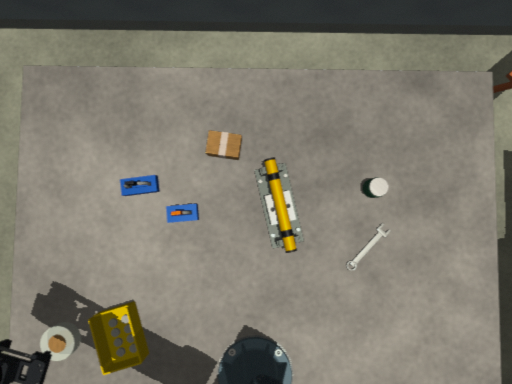

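The scene view shows the stand with its yellow post (210,185), the orange-tab bolt in its holder (327,168), and the black-tab one at (385,190). In the top view the same things are at (281,205), (182,212) and (139,185). I'll zoom in next.

Run:
```python
import cv2,numpy as np
t=cv2.imread("pics/top0.png");s=cv2.imread("pics/scene0.png")
cv2.imwrite("pics/t_z.png",cv2.resize(t[150:260,150:310],None,fx=5,fy=5,interpolation=cv2.INTER_CUBIC))
cv2.imwrite("pics/s_z.png",cv2.resize(s[130:245,175:355],None,fx=4.4,fy=4.4,interpolation=cv2.INTER_CUBIC))
```

```text
(no output)
```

View pics/t_z.png

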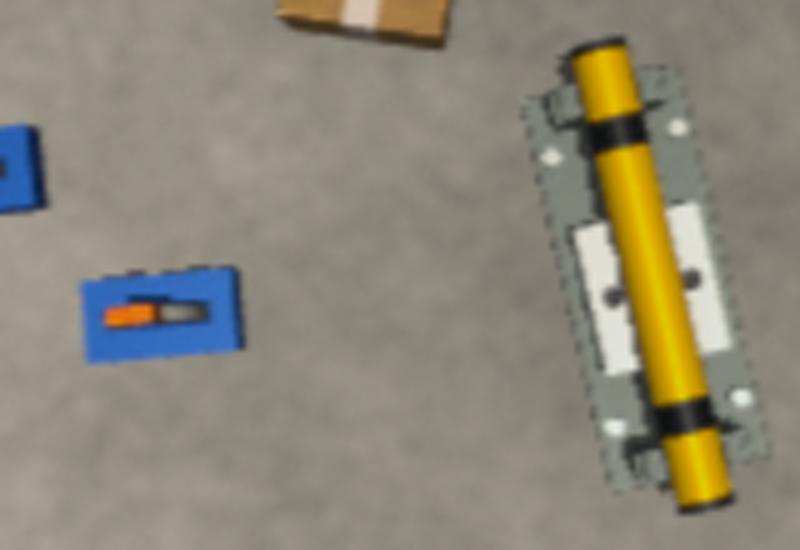

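View pics/s_z.png

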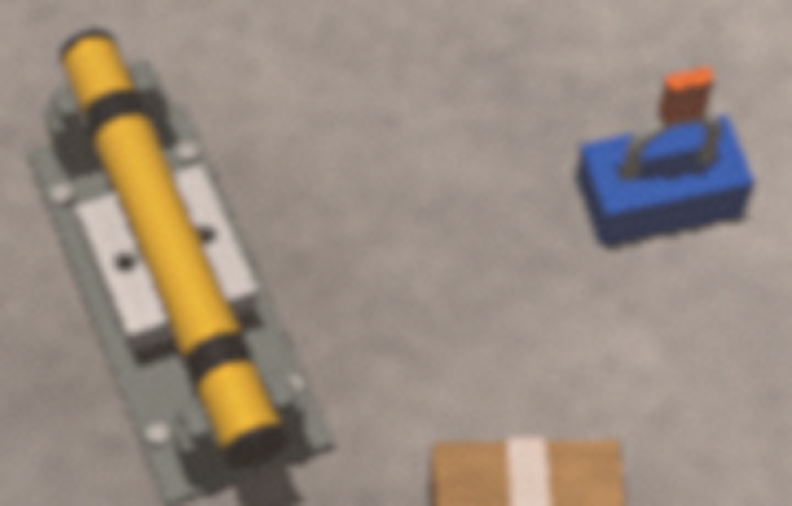

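```bash
cat > m.py <<'E'
from h import *
def load(n): return np.load(n,allow_pickle=True).item()
def blobs(mask,mn=3):
    n,l,s,c=cv2.connectedComponentsWithStats(mask.astype(np.uint8))
    return [(s[i,4],c[i].round(2),s[i,:4]) for i in range(1,n) if s[i,4]>=mn]
E
python3 - <<'E'
from m import *
for n in("top","scene"):
    d=load(n+"0.npy"); im=d["pixels"]; hsv=cv2.cvtColor(im,cv2.COLOR_RGB2HSV); H,S,V=[hsv[...,i].astype(int) for i in range(3)]
    print(n)
    org=((H<13)&(S>150)&(V>120)); 
    for a,c,b in blobs(org): print(" orange",a,c,b,"at .124",at_z(d,*c,.124).round(4))
    ys,xs=np.nonzero(org)
    yel=((H>=15)&(H<32)&(S>170)&(V>130))
    x0,x1,y0,y1=(255,305,150,260) if n=="top" else (180,250,130,245)
    box=np.zeros_like(yel);box[y0:y1,x0:x1]=1;yel&=box
    ys,xs=np.nonzero(yel); P=np.c_[xs,ys].astype(np.float32)
    r=cv2.minAreaRect(P); pts=cv2.boxPoints(r); print(" yel rect",r)
    L=[];
    # axis: mid of edges per row, middle rows
    for v in np.unique(ys):
        x=xs[ys==v]; L.append(((x.min()+x.max())/2,v,len(x)))
    L=np.array(L); 
    L=L[8:-8] ; f=np.polyfit(L[:,1],L[:,0],1); print(" res",np.std(L[:,0]-np.polyval(f,L[:,1])).round(2))
    va,vb=L[0,1],L[-1,1]
    A=at_z(d,np.polyval(f,va),va,.067);B=at_z(d,np.polyval(f,vb),vb,.067); u=(B-A)/np.linalg.norm(B-A)
    print(" axis pt",A.round(4),B.round(4),"dir deg",np.degrees(np.arctan2(u[1],u[0])).round(2))
    # ends (yellow minAreaRect ends)
    # blue holder, white plate
    blue=((H>100)&(H<125)&(S>150)&(V>60))
    for a,c,b in blobs(blue,50): print(" blue",a,c,b,"at .038",at_z(d,*c,.038).round(4))
    wh=((S<40)&(V>170)&box.astype(bool))
    for a,c,b in blobs(wh,30): print(" white",a,c,b,at_z(d,*c,.045).round(4))
E
```

```text
top
 orange 6 [510.67  73.5 ] [510  72   2   4] at .124 [ 0.895  -0.7262  0.124 ]
 orange 3 [177. 214.] [176 214   3   1] at .124 [0.4807 0.2209 0.124 ]
 yel rect ((280.29620361328125, 204.6990966796875), (92.64360046386719, 10.419361114501953), 76.93067932128906)
 res 0.79
 axis pt [ 0.6202 -0.0437  0.067 ] [ 0.403  -0.0976  0.067 ] dir deg -166.08
 blue 467 [140.12 185.37] [121 175  38  20] at .038 [0.5659 0.3512 0.038 ]
 blue 374 [182.75 212.64] [167 204  31  18] at .038 [0.4852 0.2205 0.038 ]
 white 175 [289.69 205.08] [284 190  12  31] [ 0.5117 -0.1009  0.045 ]
 white 166 [270.54 209.58] [265 195  12  30] [ 0.4975 -0.0435  0.045 ]
scene
 orange 34 [331.12 148.03] [327 146   9   5] at .124 [0.4871 0.2271 0.124 ]
 yel rect ((212.11207580566406, 183.0948486328125), (96.11632537841797, 12.47411060333252), 66.80140686035156)
 res 1.54
 axis pt [ 0.3974 -0.0955  0.067 ] [ 0.6187 -0.042   0.067 ] dir deg 13.59
 blue 212 [324.55 170.25] [309 161  35  17] at .038 [0.4953 0.221  0.038 ]
 blue 261 [382.78 192.02] [364 182  43  19] at .038 [0.5791 0.3513 0.038 ]
 white 185 [223.7  182.16] [215 168  18  30] [ 0.4983 -0.0395  0.045 ]
 white 252 [202.02 189.53] [193 174  19  31] [ 0.5119 -0.0952  0.045 ]
```

Run:
```python
from m import *
for n,(cs) in (("top",[(273,209),(288,205.5)]),("scene",[(203,189),(222,183)])):
    d=load(n+"0.npy"); g=cv2.cvtColor(d["pixels"],cv2.COLOR_RGB2GRAY).astype(float)
    hs=[]
    for c in cs:
        x,y=int(round(c[0])),int(round(c[1]))
        w=g[y-5:y+6,x-5:x+6]; print(w.astype(int))
```

```text
[[220 221 221 221 215 158 100 107 126 142 156]
 [220 221 222 222 216 157  94  99 122 139 152]
 [220 222 220 219 210 154  92  96 117 136 150]
 [218 220 210 174 145 125  99  94 112 132 147]
 [200 218 180 122  89  74  76  89 107 127 142]
 [194 217 167 100  77  74  88  92 103 123 140]
 [188 218 184 122  84  84 128 115 102 119 137]
 [180 219 214 175 135 160 192 147 101 114 134]
 [139 200 221 218 215 217 214 158 102 108 129]
 [127 195 221 223 223 223 217 159  98 102 124]
 [123 188 221 223 223 224 218 166 103 100 119]]
[[143 136 169 207 220 222 223 221 199 156 132]
 [148 137 155 200 217 219 221 222 218 175 134]
 [150 139 154 193 190 178 202 219 221 186 143]
 [153 142 130 132 117 104 126 192 218 196 153]
 [156 143 124 103  83  77  93 173 214 198 157]
 [159 145 130 102  77  75  91 172 216 217 175]
 [160 149 134 111  92  98 145 200 221 220 179]
 [164 153 140 139 173 200 213 220 223 221 195]
 [167 155 142 139 188 217 220 222 223 221 199]
 [170 157 145 134 156 201 220 222 223 223 209]
 [174 160 149 138 155 201 220 222 223 223 219]]
[[197 197 197 198 199 196 183 152 135 137 154]
 [200 201 198 198
[... 271 characters left out ...]
192 191 170 144 133 144 169 190 184 161]
 [151 185 199 194 185 180 183 192 200 197 175]
 [139 174 199 204 201 197 198 200 202 200 186]
 [129 159 191 202 203 202 201 200 200 202 194]]
[[148 173 192 202 198 198 197 189 165 139 124]
 [147 165 188 197 198 197 200 194 179 150 128]
 [145 152 171 180 183 187 192 196 188 164 140]
 [148 139 141 143 143 150 169 187 193 180 151]
 [152 136 121 106  99 108 134 171 192 189 166]
 [158 144 122  98  75  82 118 166 192 196 175]
 [163 150 132 106  90 104 140 174 193 195 181]
 [168 156 141 125 129 149 175 190 198 198 190]
 [171 161 150 140 153 176 194 199 198 198 197]
 [173 167 152 146 153 179 195 198 198 199 199]
 [176 169 160 148 146 166 188 198 198 198 198]]
```

```bash
python3 - <<'E'
from m import *
A=np.array([.4030,-.0976]);B=np.array([.6202,-.0437])
H={}
for n,cs in (("top",[(272.5,208.9),(287.8,205.4)]),("scene",[(203.0,189.3),(221.4,183.0)])):
    d=load(n+"0.npy")
    h=[at_z(d,*c,.045) for c in cs]; m=(h[0]+h[1])/2; e=h[1]-h[0]
    print(n,[x.round(4) for x in h],"mid",m.round(4),"sep",np.linalg.norm(e).round(4),"ang",np.degrees(np.arctan2(e[1],e[0])).round(1))
    # ends of the yellow post & bands
    # post silhouettes by perpendicular subpixel: sample gray profile
    hsv=cv2.cvtColor(d["pixels"],cv2.COLOR_RGB2HSV)
    H,S,V=[hsv[...,i].astype(int) for i in range(3)]
    yel=((H>=15)&(H<32)&(S>120)&(V>80))
    x0,x1,y0,y1=(255,305,150,260) if n=="top" else (180,250,130,245)
    b=np.zeros_like(yel);b[y0:y1,x0:x1]=1;yel&=b
    ys,xs=np.nonzero(yel); P=np.c_[xs,ys].astype(float); c=P.mean(0); w=np.linalg.svd(P-c,full_matrices=False)[2][0]
    t=(P-c)@w; print(" len px",t.min().round(1),t.max().round(1))
    mid=c+w*(t.min()+t.max())/2
    M=at_z(d,*mid,.067); a=at_z(d,*(c+w*t.min()),.067); bb=at_z(d,*(c+w*t.max()),.067)
    print(" post mid",M.round(4),"ends",a.round(4),bb.round(4),"len",np.linalg.norm(a-bb).round(4),"dir",(np.degrees(np.arctan2(*(bb-a)[[1,0]]))%180).round(2))
E
python3 - <<'E'
import cv2
t=cv2.imread("pics/top0.png");s=cv2.imread("pics/scene0.png")
a=cv2.resize(t[198:228,162:206],None,fx=14,fy=14,interpolation=cv2.INTER_NEAREST)
b=cv2.resize(s[138:192,300:352],None,fx=11,fy=11,interpolation=cv2.INTER_NEAREST)
cv2.imwrite("pics/ta.png",a);cv2.imwrite("pics/sa.png",b)
E
```

```text
top [array([ 0.4996, -0.0493,  0.045 ]), array([ 0.5106, -0.0952,  0.045 ])] mid [ 0.5051 -0.0723  0.045 ] sep 0.0472 ang -76.4
 len px -46.6 46.7
 post mid [ 0.512 -0.07   0.067] ends [ 0.6464 -0.037   0.067 ] [ 0.3796 -0.1026  0.067 ] len 0.2748 dir 13.81
scene [array([ 0.5115, -0.0928,  0.045 ]), array([ 0.4999, -0.0454,  0.045 ])] mid [ 0.5057 -0.0691  0.045 ] sep 0.0487 ang 103.9
 len px -50.3 47.8
 post mid [ 0.5113 -0.0676  0.067 ] ends [ 0.3687 -0.1026  0.067 ] [ 0.6394 -0.0362  0.067 ] len 0.2787 dir 13.78
```

View pics/ta.png

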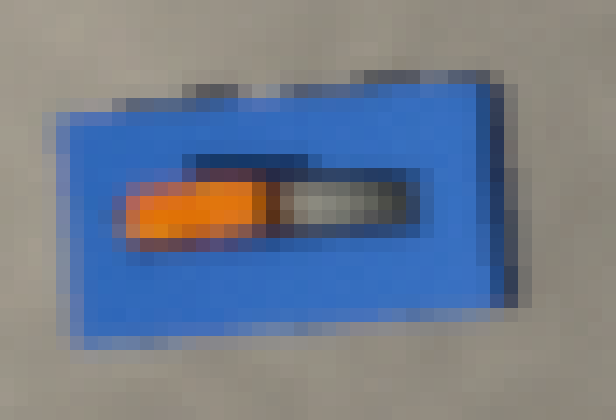

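View pics/sa.png

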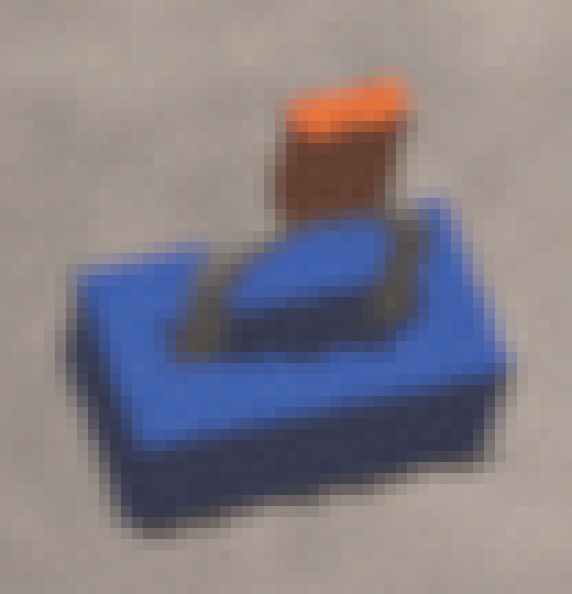

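Run:
```python
from m import *
d=load("top0.npy");s=load("scene0.npy")
print("tab top", at_z(d,175.3,212.7,.124),"scene", at_z(s,331.1,147.4,.124))
def pt(d,x0,y0,k,x,y,z): return at_z(d,x0+x/k-.5,y0+y/k-.5,z)
# holder top corners top view
c=[pt(d,162,198,14,*p,.038) for p in((63,112),(490,83),(490,307),(78,345))]
print("top corners",[x.round(4)[:2] for x in c],"mean",np.mean(c,0).round(4))
e=(c[1]-c[0]+c[2]-c[3]); print("y-axis yaw",np.degrees(np.arctan2(e[1],e[0])),"lens",np.linalg.norm(c[1]-c[0]),np.linalg.norm(c[2]-c[1]))
c=[pt(s,300,138,11,*p,.038) for p in((78,268),(447,203),(512,365),(140,447))]
print("scene corners",[x.round(4)[:2] for x in c],"mean",np.mean(c,0).round(4))
e=(c[1]-c[0]+c[2]-c[3]); print("yaw",np.degrees(np.arctan2(e[1],e[0])),"lens",np.linalg.norm(c[1]-c[0]),np.linalg.norm(c[2]-c[1]))
```

```text
tab top [0.48430302 0.22570354 0.124     ] scene [0.48531376 0.22748204 0.124     ]
top corners [array([0.5061, 0.2715]), array([0.5134, 0.1798]), array([0.4653, 0.1787]), array([0.4561, 0.2669])] mean [0.4852 0.2242 0.038 ]
y-axis yaw -84.74191904486858 lens 0.09198703291967118 0.04813683536531549
scene corners [array([0.4634, 0.1804]), array([0.4577, 0.2711]), array([0.5044, 0.2754]), array([0.5141, 0.1847])] mean [0.4849 0.2279 0.038 ]
yaw 94.86170657719777 lens 0.09079287566299582 0.04685260033045825
```

```bash
cat > plan.py <<'E'
from h import *
import sys
def plan(x,y,z,yaw):
    s=manip.state(); Rm=R.from_euler('xyz',s["orientation"],degrees=True)
    T=R.from_euler('xyz',[180,0,yaw],degrees=True)
    sh=Rm.inv().apply(np.array([x,y,z])-s["tcp_pos"]); rv=np.degrees((Rm.inv()*T).as_rotvec())
    print("clk",round(s["clock"],2),"tcp",s["tcp_pos"].round(4),s["orientation"].round(2),"F",s["ft_force"].round(1),"w",round(s["width"],4))
    print("shift",(sh/.12).round(3),"turn",(rv/180).round(4))
plan(*map(float,sys.argv[1:]))
E
python3 plan.py .485 .2265 .17 5.1
```

```text
clk 0.1 tcp [0.1486 0.555  0.2224] [-1.7998e+02  9.0000e-02  7.5000e+01] F [-0.2 -0.3 -0.3] w 0.0881
shift [-1.918  3.417  0.439] turn [2.000e-04 5.000e-04 3.883e-01]
```

Request:
{"fn": "apply_moves", "kwargs": {
  "steps": [
    [-0.12,0.2,0,0,0,0.054,1],
    [-0.24,0.4,0,0,0,0.108,1],
    [-0.36,0.6,0,0,0,0.162,1],
    [-0.48,0.8,0,0,0,0.216,1],
    [-0.6,1.0,0,0,0,0.27,1]
  ]
}}

```text
clock: 0.72
tcp_pos: [0.2464, 0.4539, 0.2228]
orientation: [180.0, 0.0, 26.1]
ft_force: [-0.4, 0.4, 0.2]
width: 0.0881
```

```bash
python3 plan.py .485 .2265 .17 5.1
```

```text
clk 0.72 tcp [0.2464 0.4539 0.2228] [1.7998e+02 4.0000e-02 2.6080e+01] F [-0.4  0.4  0.2] w 0.0881
shift [0.953 2.576 0.44 ] turn [1.000e-04 2.000e-04 1.166e-01]
```

Request:
{"fn": "apply_moves", "kwargs": {
  "steps": [
    [0.07,0.2,0,0,0,0.023,1],
    [0.14,0.4,0,0,0,0.047,1],
    [0.21,0.6,0,0,0,0.07,1],
    [0.28,0.8,0,0,0,0.094,1],
    [0.35,1.0,0,0,0,0.117,1]
  ]
}}

```text
clock: 1.35
tcp_pos: [0.3374, 0.3652, 0.2229]
orientation: [180.0, 0.0, 5.2]
ft_force: [-0.2, 0.5, 1.1]
width: 0.0881
```

```bash
python3 plan.py .485 .2265 .17 5.1
```

```text
clk 1.35 tcp [0.3374 0.3652 0.2229] [1.7998e+02 3.0000e-02 5.2000e+00] F [-0.2  0.5  1.1] w 0.0881
shift [1.121 1.263 0.44 ] turn [0.0001 0.0002 0.0006]
```

Request:
{"fn": "apply_moves", "kwargs": {
  "steps": [
    [0.2,0.2,0,0,0,0,1],
    [0.4,0.4,0,0,0,0,1],
    [0.6,0.6,0,0,0,0,1],
    [0.8,0.8,0,0,0,0,1],
    [1.0,1.0,0,0,0,0,1]
  ]
}}

```text
clock: 1.98
tcp_pos: [0.4682, 0.2568, 0.2228]
orientation: [180.0, 0.0, 5.3]
ft_force: [-1.0, -0.3, -0.4]
width: 0.0879
```

Request:
{"fn": "apply_moves", "kwargs": {
  "steps": [
    [0.06,0.13,0.1,0,0,0,1],
    [0.12,0.26,0.2,0,0,0,1],
    [0.12,0.265,0.35,0,0,0,1],
    [0.12,0.265,0.44,0,0,0,1],
    [0.12,0.265,0.44,0,0,0,1]
  ]
}}

```text
clock: 2.6
tcp_pos: [0.4836, 0.2278, 0.169]
orientation: [180.0, 0.2, 5.4]
ft_force: [-0.6, 0.5, -1.2]
width: 0.0885
```

```bash
python3 plan.py .485 .2265 .112 5.1
python3 - <<'E'
from h import *
t=grab("top","pics/t1.png");s=grab("scene","pics/s1.png")
a=cv2.imread("pics/t1.png")[160:270,110:250];b=cv2.imread("pics/s1.png")[80:210,260:420]
a=cv2.resize(a,(500,393));b=cv2.resize(b,(484,393))
cv2.imwrite("pics/b1.png",cv2.resize(np.hstack([a,b]),None,fx=.8,fy=.8))
E
```

```text
clk 2.6 tcp [0.4836 0.2278 0.169 ] [1.7999e+02 1.5000e-01 5.3900e+00] F [-0.6  0.5 -1.2] w 0.0885
shift [0.012 0.012 0.475] turn [0.0001 0.0009 0.0016]
```

View pics/b1.png

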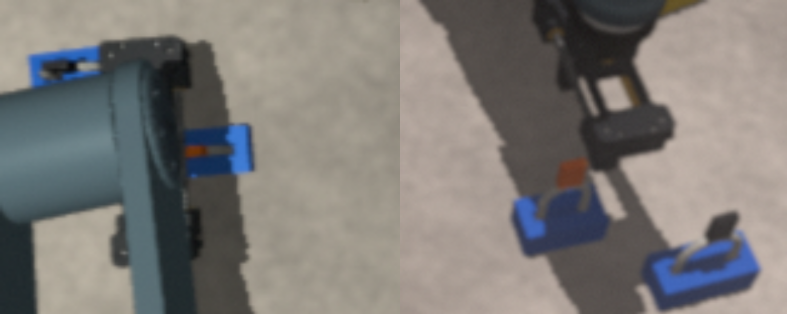

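The top view is mostly hidden by the arm. The scene view shows the jaws straddling the orange tab at (572,172). I'll go down now.

Request:
{"fn": "apply_moves", "kwargs": {
  "steps": [
    [0.012,0.012,0.15,0,0,0.001,1],
    [0.012,0.012,0.3,0,0,0.001,1],
    [0.012,0.012,0.4,0,0,0.001,1],
    [0.012,0.012,0.47,0,0,0.001,1],
    [0.012,0.012,0.47,0,0,0.001,1]
  ]
}}

```text
clock: 3.32
tcp_pos: [0.4861, 0.2259, 0.1131]
orientation: [180.0, 0.1, 5.2]
ft_force: [0.4, 0.1, 2.0]
width: 0.0882
```

```bash
python3 plan.py .485 .2265 .112 5.1
python3 - <<'E'
from h import *
s=grab("scene","pics/s2.png")
b=cv2.imread("pics/s2.png")[90:200,270:400]
cv2.imwrite("pics/b2.png",cv2.resize(b,None,fx=5,fy=5,interpolation=2))
E
```

```text
clk 3.33 tcp [0.4861 0.2259 0.1131] [1.7999e+02 9.0000e-02 5.1600e+00] F [0.4 0.1 2. ] w 0.0882
shift [-0.008 -0.006  0.01 ] turn [0.0001 0.0005 0.0003]
```

View pics/b2.png

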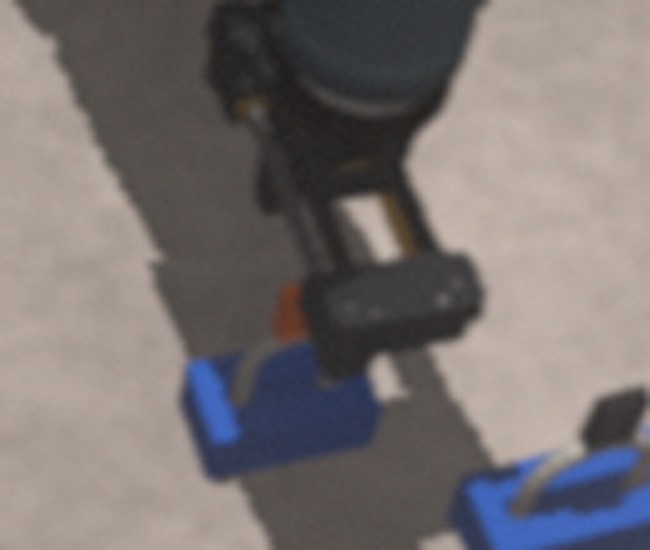

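Run:
```python
from m import *
s=load("scene0.npy")
for X in ([.4855,.2265,.124],[.486,.226,.096],[.486+.044,.226+.004,.096],[.486+.055,.226+.005,.096]): print((proj(s,X)-[270,90])*5)
```

```text
[303.60811142 287.54679833]
[294.52937961 321.27422489]
[322.82106543 394.54564422]
[330.05611702 413.2833929 ]
```

Request:
{"fn": "apply_moves", "kwargs": {
  "squeeze": 6,
  "steps": [
    [0,0,0,0,0,0,0],
    [0,0,0,0,0,0,-0.5],
    [0,0,0,0,0,0,-1],
    [0,0,0,0,0,0,-1],
    [0,0,0,0,0,0,-1]
  ]
}}

```text
clock: 4.0
tcp_pos: [0.4866, 0.2261, 0.1141]
orientation: [-180.0, -0.0, 5.2]
ft_force: [0.3, -0.6, 0.1]
width: 0.04
```

Request:
{"fn": "apply_moves", "kwargs": {
  "squeeze": 6,
  "steps": [
    [0,0,0,0,0,0,-1],
    [0,0,0,0,0,0,-1],
    [0,0,0,0,0,0,-1],
    [0,0,0,0,0,0,-1],
    [0,0,0,0,0,0,-1]
  ]
}}

```text
clock: 4.62
tcp_pos: [0.4866, 0.2261, 0.114]
orientation: [180.0, -0.0, 5.2]
ft_force: [-0.0, 0.3, 0.3]
width: 0.0006
```

```bash
python3 plan.py .485 .2265 .112 5.1
python3 - <<'E'
from h import *
s=grab("scene","pics/s3.png")
b=cv2.imread("pics/s3.png")[90:200,270:400]
cv2.imwrite("pics/b3.png",cv2.resize(b,None,fx=5,fy=5,interpolation=2))
E
```

```text
clk 4.62 tcp [0.4866 0.2261 0.114 ] [180.    -0.     5.16] F [-0.   0.3  0.3] w 0.0006
shift [-0.013 -0.005  0.017] turn [ 0.     -0.      0.0003]
```

View pics/b3.png

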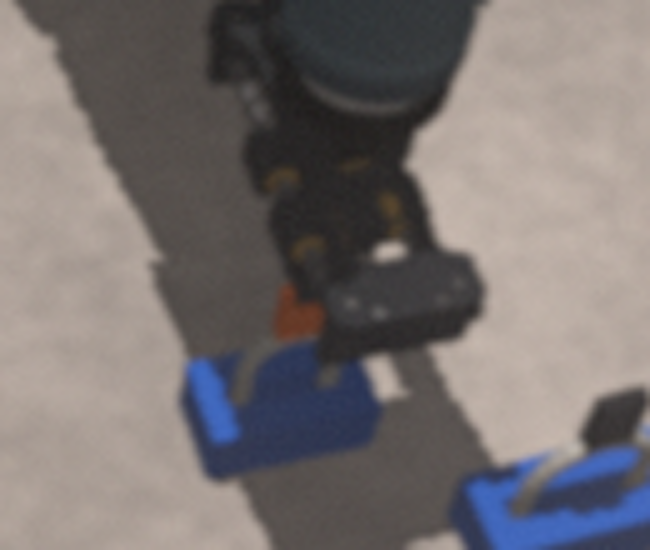

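The width reads 0.0006, so the jaws closed on nothing. The orange tab shows at (300,315), left of the gripper block. I need to find where the fingers really are.

Run:
```python
from h import *
d=grab("top","pics/t4.png");np.save("top4.npy",d,allow_pickle=True)
a=cv2.imread("pics/t4.png")[120:300,100:260]; a=cv2.resize(a,None,fx=3.2,fy=3.2,interpolation=2)
b=cv2.imread("pics/s3.png")[20:200,240:420]; b=cv2.resize(b,None,fx=3.2*.45,fy=3.2)
b=cv2.imread("pics/s3.png")[20:200,300-40:300+60]; b=cv2.resize(b,None,fx=2.85,fy=3.2)
cv2.imwrite("pics/b4.png",np.hstack([a,b])); print(a.shape,b.shape)
for X in ([.4866,.2261,.097],[.4866,.2261,.16],[.4866,.2261,.3]): print(proj(d,X))
```

```text
(576, 512, 3) (576, 285, 3)
[177.07420573 211.96471044]
[172.4995788  211.74544214]
[160.06534993 211.14945205]
```

View pics/b4.png

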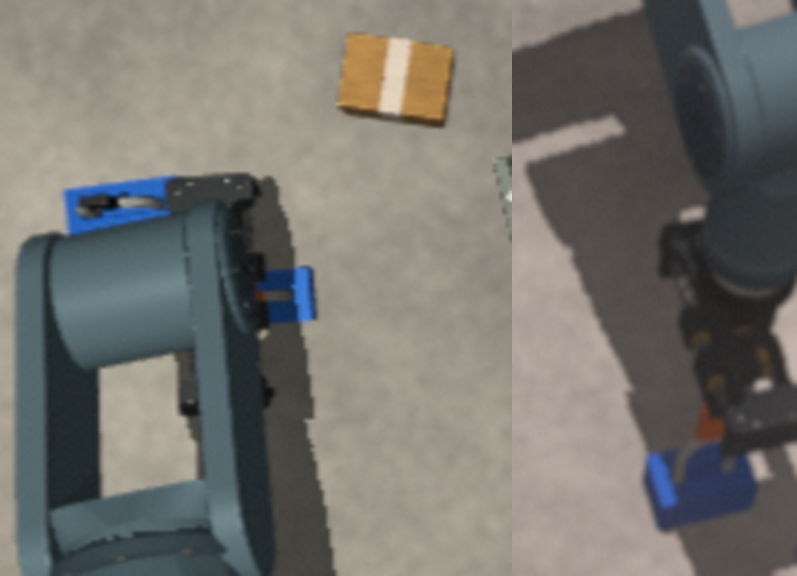

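Run:
```python
from m import *
s=load("scene0.npy");t=load("top0.npy")
Rm=R.from_euler('xyz',[180,0,5.16],degrees=True); p=np.array([.4866,.2261,.114])
for sx in(-1,1):
  for sy in(-1,1):
    X=p+Rm.apply([sx*.0935,sy*.0375,-.047]); print(sx,sy,X.round(3),"b3",((proj(s,X)-[270,90])*5).round(0),"b4top",((proj(t,X)-[100,120])*3.2).round(0))
for z in(.097,.124): 
  for x in (-.009,.009): print("finger",((proj(s,p+Rm.apply([0.01,x,p[2]-z]))-[270,90])*5).round(0))
```

```text
-1 -1 [0.39  0.255 0.161] b3 [328.  80.] b4top [194. 409.]
-1 1 [0.397 0.18  0.161] b3 [181. 107.] b4top [284. 401.]
1 -1 [0.576 0.272 0.161] b3 [458. 391.] b4top [180. 187.]
1 1 [0.583 0.197 0.161] b3 [301. 424.] b4top [269. 180.]
finger [319. 334.]
finger [284. 341.]
finger [328. 303.]
finger [292. 310.]
```

Run:
```python
from m import *
s=load("scene0.npy");t=load("top0.npy")
def tri(a,b):
    p,r=ray(s,*a);q,w=ray(t,*b); r/=np.linalg.norm(r);w/=np.linalg.norm(w)
    k=np.linalg.lstsq(np.c_[r,-w],q-p,rcond=None)[0]; A=p+k[0]*r;B=q+k[1]*w
    return ((A+B)/2).round(3),np.linalg.norm(A-B).round(4)
print("tab",tri((331.1,147.4),(175.3,212.7)))
a=cv2.imread("pics/s3.png")[130:165,325:370];b=cv2.imread("pics/t4.png")[165:195,140:190]
a=cv2.resize(a,None,fx=16,fy=16)[:560];b=cv2.resize(b,None,fx=16,fy=16,)[:480]
cv2.imwrite("pics/ca.png",cv2.convertScaleAbs(a,alpha=2));cv2.imwrite("pics/cb.png",cv2.convertScaleAbs(b,alpha=2))
```

```text
tab (array([0.484, 0.227, 0.123]), np.float64(0.0019))
```

View pics/ca.png

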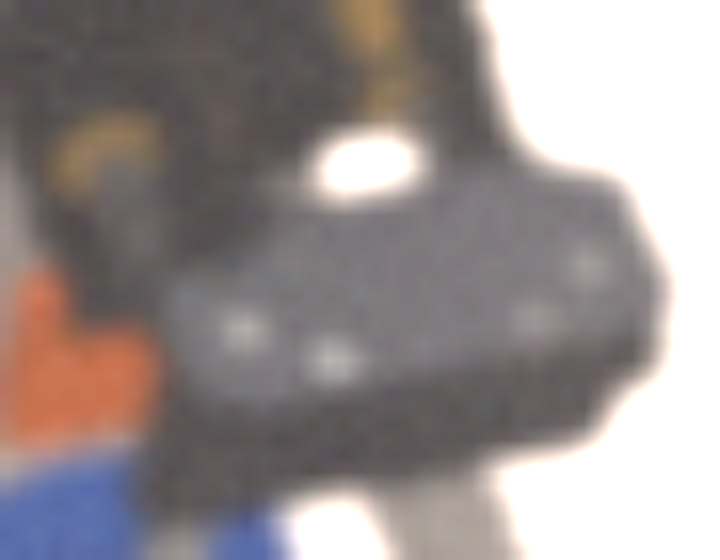

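View pics/cb.png

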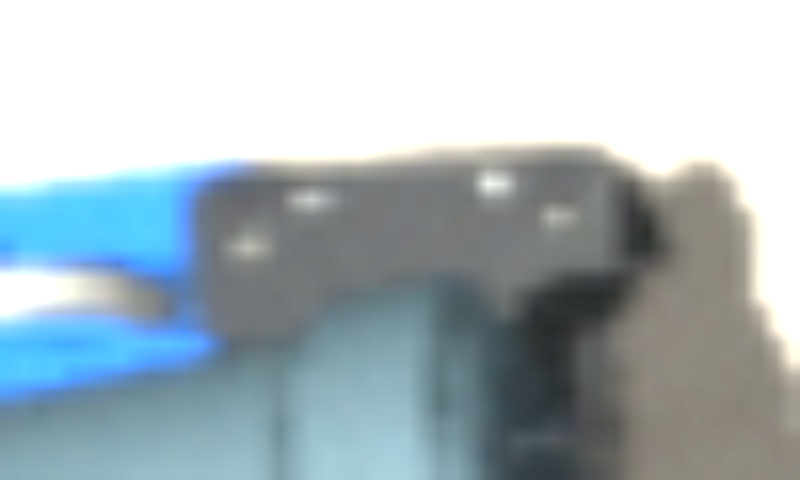

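Run:
```python
from m import *
s=load("scene0.npy");t=load("top0.npy")
def tri(a,b):
    a=(325+a[0]/16-.5,130+a[1]/16-.5); b=(140+b[0]/16-.5,165+b[1]/16-.5)
    p,r=ray(s,*a);q,w=ray(t,*b); r/=np.linalg.norm(r);w/=np.linalg.norm(w)
    k=np.linalg.lstsq(np.c_[r,-w],q-p,rcond=None)[0]; A=p+k[0]*r;B=q+k[1]*w
    return ((A+B)/2).round(4),np.linalg.norm(A-B).round(4)
for a,b in (((242,330),(560,215)),((335,360),(495,182)),((540,320),(312,200)),((590,268),(250,245))): print(tri(a,b))
```

```text
(array([0.571 , 0.208 , 0.2379]), np.float64(0.0019))
(array([0.5764, 0.2192, 0.2362]), np.float64(0.0028))
(array([0.5733, 0.2482, 0.2352]), np.float64(0.0029))
(array([0.566 , 0.2574, 0.2352]), np.float64(0.0022))
```

Run:
```python
from m import *
s=load("scene0.npy")
for px in((345,377),(330,378)):
  p,r=ray(s,270+px[0]/5-.5,90+px[1]/5-.5)
  for x in(.53,.54,.5475): print(px,(p+r*(x-p[0])/r[0]).round(4))
b=cv2.imread("pics/s2.png")[130:175,320:370]
cv2.imwrite("pics/cc.png",cv2.convertScaleAbs(cv2.resize(b,None,fx=13,fy=13,interpolation=2),alpha=2.2))
```

```text
(345, 377) [0.53   0.2371 0.1122]
(345, 377) [0.54   0.232  0.1285]
(345, 377) [0.5475 0.2282 0.1407]
(330, 378) [0.53   0.2296 0.113 ]
(330, 378) [0.54   0.2247 0.1292]
(330, 378) [0.5475 0.221  0.1414]
```

View pics/cc.png

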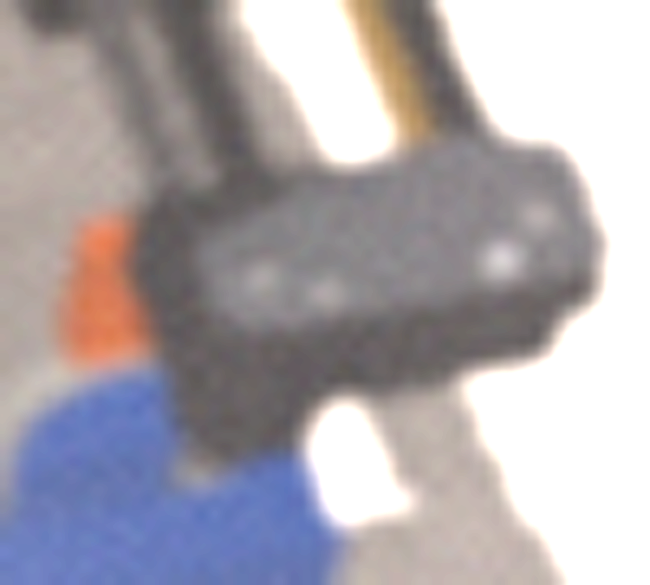

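By triangulation the gripper's x and y agree with the state, but the fingertips stand about 35 mm higher than the reported TCP implies (tips near z≈0.135, above the tab top at 0.124). That explains the empty closing. I'll open, go down in parts, and check by eye and touch.

Request:
{"fn": "apply_moves", "kwargs": {
  "steps": [
    [-0.013,0,0,0,0,0,1],
    [-0.013,0,0,0,0,0,1],
    [-0.013,0,0,0,0,0,1],
    [-0.013,0,0,0,0,0,1],
    [-0.013,0,0,0,0,0,1]
  ]
}}

```text
clock: 5.35
tcp_pos: [0.4851, 0.2259, 0.114]
orientation: [180.0, -0.0, 5.2]
ft_force: [-0.5, 0.6, -0.2]
width: 0.0486
```

Request:
{"fn": "apply_moves", "kwargs": {
  "steps": [
    [0,0,0,0,0,0,1],
    [0,0,0.05,0,0,0,1],
    [0,0,0.1,0,0,0,1],
    [0,0,0.15,0,0,0,1],
    [0,0,0.2,0,0,0,1]
  ]
}}

```text
clock: 5.98
tcp_pos: [0.4849, 0.2259, 0.0894]
orientation: [180.0, 0.0, 5.2]
ft_force: [-0.1, 0.7, 0.7]
width: 0.088
```

```bash
python3 plan.py .485 .2265 .112 5.1
python3 - <<'E'
from h import *
s=grab("scene","pics/s5.png")
b=cv2.imread("pics/s5.png")[130:185,310:370]
cv2.imwrite("pics/b5.png",cv2.convertScaleAbs(cv2.resize(b,None,fx=10,fy=10,interpolation=2),alpha=2.2))
E
```

```text
clk 5.97 tcp [0.4849 0.2259 0.0894] [1.7999e+02 3.0000e-02 5.1600e+00] F [-0.1  0.7  0.7] w 0.088
shift [ 0.001 -0.005 -0.188] turn [0.     0.0001 0.0003]
```

View pics/b5.png

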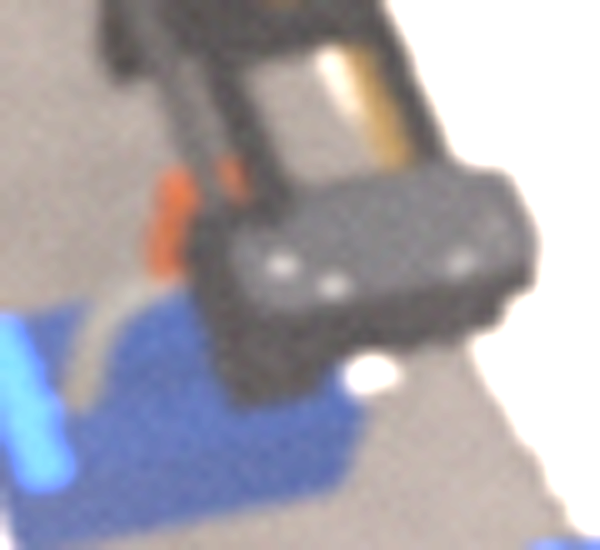

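Request:
{"fn": "apply_moves", "kwargs": {
  "squeeze": 6,
  "steps": [
    [0,0,0.06,0,0,0,0.6],
    [0,0,0.12,0,0,0,0.2],
    [0,0,0.12,0,0,0,-1],
    [0,0,0.12,0,0,0,-1],
    [0,0,0.12,0,0,0,-1]
  ]
}}

```text
clock: 6.65
tcp_pos: [0.4852, 0.226, 0.0759]
orientation: [-180.0, -0.0, 5.2]
ft_force: [-0.4, -0.2, 0.3]
width: 0.0401
```

Request:
{"fn": "apply_moves", "kwargs": {
  "squeeze": 6,
  "steps": [
    [0,0,0,0,0,0,-1],
    [0,0,0,0,0,0,-1],
    [0,0,0,0,0,0,-1],
    [0,0,0,0,0,0,-1],
    [0,0,0,0,0,0,-1]
  ]
}}

```text
clock: 7.28
tcp_pos: [0.4851, 0.2259, 0.0757]
orientation: [-180.0, -0.0, 5.2]
ft_force: [-1.0, 0.1, 0.9]
width: 0.0099
```

```bash
python3 plan.py .485 .2265 .112 5.1
python3 - <<'E'
from h import *
s=grab("scene","pics/s6.png")
b=cv2.imread("pics/s6.png")[130:185,310:370]
cv2.imwrite("pics/b6.png",cv2.convertScaleAbs(cv2.resize(b,None,fx=10,fy=10,interpolation=2),alpha=2.2))
E
```

```text
clk 7.28 tcp [0.4851 0.2259 0.0757] [-180.     -0.      5.16] F [-1.   0.1  0.9] w 0.0099
shift [-0.    -0.005 -0.303] turn [-0.     -0.      0.0003]
```

View pics/b6.png

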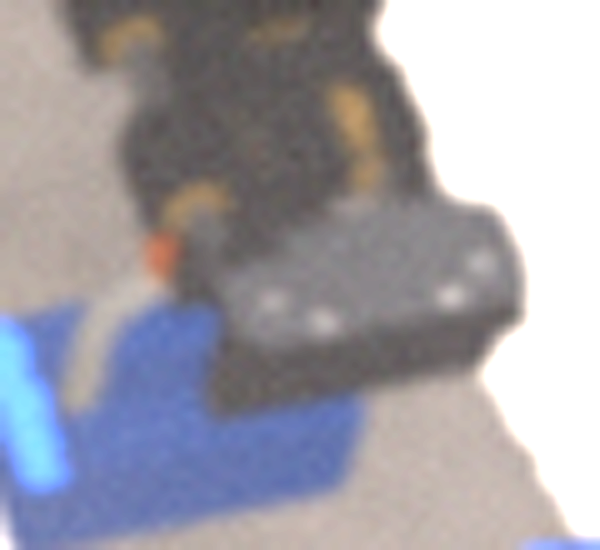

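The width is 9.9 mm, so the tab is held. In the picture the fingers close over it, with the bow and a little orange at (160,255) below-left. I'll firm the grip and lift straight up.

Request:
{"fn": "apply_moves", "kwargs": {
  "squeeze": 30,
  "steps": [
    [0,0,0,0,0,0,-1],
    [0,0,0,0,0,0,-1],
    [0,0,-0.05,0,0,0,-1],
    [0,0,-0.12,0,0,0,-1],
    [0,0,-0.2,0,0,0,-1]
  ]
}}

```text
clock: 7.95
tcp_pos: [0.4849, 0.2259, 0.1002]
orientation: [-180.0, 0.0, 5.2]
ft_force: [-0.9, 1.4, -2.0]
width: 0.0096
```

Request:
{"fn": "apply_moves", "kwargs": {
  "steps": [
    [0,0,-0.15,0,0,0,-1],
    [0,0,-0.3,0,0,0,-1],
    [0,0,-0.5,0,0,0,-1],
    [0,0,-0.7,0,0,0,-1],
    [0,0,-0.85,0,0,0,-1]
  ]
}}

```text
clock: 8.57
tcp_pos: [0.4855, 0.2261, 0.2039]
orientation: [-180.0, -0.1, 5.2]
ft_force: [0.3, 0.0, -1.8]
width: 0.0099
```

```bash
python3 plan.py .5055 -.0708 .198 13.8
python3 - <<'E'
from h import *
s=grab("scene","pics/s7.png");t=grab("top","pics/t7.png")
b=cv2.imread("pics/s7.png")[70:190,290:410];a=cv2.imread("pics/t7.png")[150:270,120:240]
cv2.imwrite("pics/b7.png",cv2.convertScaleAbs(cv2.resize(np.hstack([a,b]),None,fx=3.3,fy=3.3,interpolation=2),alpha=1.5))
E
```

```text
clk 8.57 tcp [0.4855 0.2261 0.2039] [-1.7998e+02 -1.2000e-01  5.1600e+00] F [ 0.3  0.  -1.8] w 0.0099
shift [-0.057  2.479  0.049] turn [-0.     -0.0007 -0.048 ]
```

View pics/b7.png

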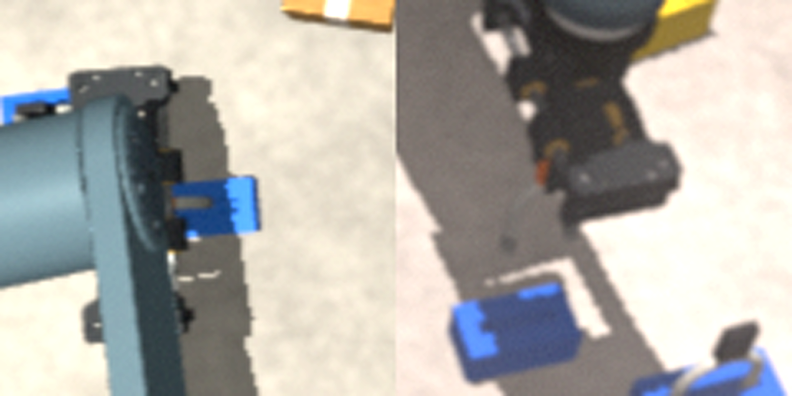

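Request:
{"fn": "apply_moves", "kwargs": {
  "steps": [
    [0,0.15,0,0,0,-0.01,-1],
    [0,0.35,0,0,0,-0.02,-1],
    [0,0.55,0,0,0,-0.03,-1],
    [-0.01,0.78,0,0,0,-0.04,-1],
    [-0.02,1.0,0,0,0,-0.048,-1]
  ]
}}

```text
clock: 9.3
tcp_pos: [0.4929, 0.1054, 0.2007]
orientation: [-180.0, 0.1, 13.9]
ft_force: [0.1, 0.8, -1.7]
width: 0.0099
```

```bash
python3 plan.py .5057 -.0714 .198 13.8
```

```text
clk 9.3 tcp [0.4929 0.1054 0.2007] [-1.7998e+02  8.0000e-02  1.3860e+01] F [ 0.1  0.8 -1.7] w 0.0099
shift [-0.249  1.456  0.023] turn [-0.0001  0.0004  0.0003]
```

Request:
{"fn": "apply_moves", "kwargs": {
  "steps": [
    [-0.04,0.2,0,0,0,0,-1],
    [-0.08,0.4,0,0,0,0,-1],
    [-0.12,0.6,0,0,0,0,-1],
    [-0.16,0.8,0,0,0,0,-1],
    [-0.2,1.0,0,0,0,0,-1]
  ]
}}

```text
clock: 9.93
tcp_pos: [0.4982, -0.0167, 0.2008]
orientation: [-180.0, 0.1, 13.8]
ft_force: [0.1, 0.0, -2.2]
width: 0.0096
```

Request:
{"fn": "apply_moves", "kwargs": {
  "steps": [
    [-0.02,0.15,0,0,0,0,-1],
    [-0.04,0.3,0,0,0,0,-1],
    [-0.049,0.4,0.02,0,0,0,-1],
    [-0.049,0.456,0.023,0,0,0,-1],
    [-0.049,0.456,0.023,0,0,0,-1]
  ]
}}

```text
clock: 10.55
tcp_pos: [0.5061, -0.0707, 0.1987]
orientation: [-180.0, 0.0, 13.8]
ft_force: [-1.0, 0.7, -1.0]
width: 0.0099
```

```bash
python3 plan.py .5057 -.0714 .16 13.8
python3 - <<'E'
from h import *
s=grab("scene","pics/s8.png");t=grab("top","pics/t8.png")
np.save("scene8.npy",s,allow_pickle=True);np.save("top8.npy",t,allow_pickle=True)
b=cv2.imread("pics/s8.png")[80:230,160:260];a=cv2.imread("pics/t8.png")[140:290,220:320]
cv2.imwrite("pics/b8.png",cv2.convertScaleAbs(cv2.resize(np.hstack([a,b]),None,fx=3.9,fy=3.9,interpolation=2),alpha=1.5))
E
```

```text
clk 10.55 tcp [ 0.5061 -0.0707  0.1987] [-1.7998e+02  1.0000e-02  1.3770e+01] F [-1.   0.7 -1. ] w 0.0099
shift [-0.005  0.005  0.322] turn [-0.0001  0.0001 -0.0001]
```

View pics/b8.png

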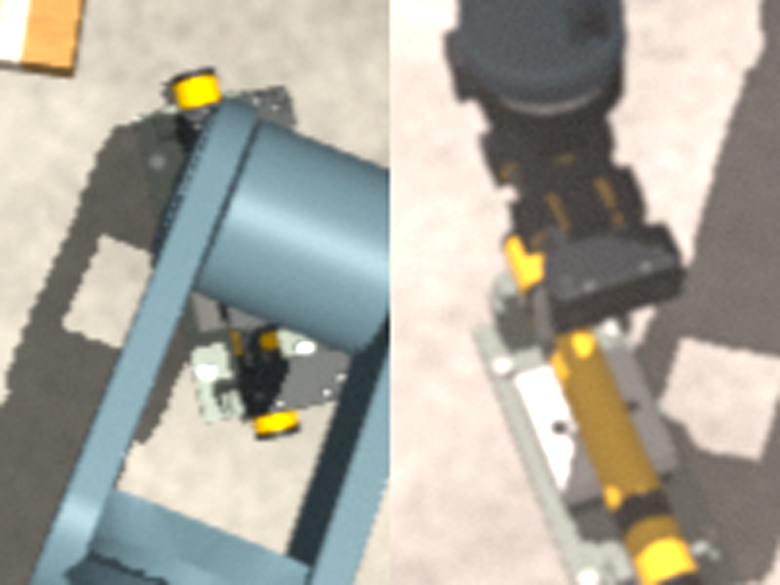

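Request:
{"fn": "apply_moves", "kwargs": {
  "steps": [
    [-0.003,0.005,0.08,0,0,0,-1],
    [-0.003,0.005,0.16,0,0,0,-1],
    [-0.003,0.005,0.24,0,0,0,-1],
    [-0.003,0.005,0.31,0,0,0,-1],
    [-0.003,0.005,0.31,0,0,0,-1]
  ]
}}

```text
clock: 11.28
tcp_pos: [0.5053, -0.071, 0.1606]
orientation: [-179.9, 0.1, 13.8]
ft_force: [-0.1, -0.1, -2.3]
width: 0.0095
```

```bash
cat > look.py <<'E'
import sys
from h import *
k=sys.argv[1]
s=grab("scene",f"pics/s{k}.png"); np.save(f"scene{k}.npy",s,allow_pickle=True)
b=cv2.imread(f"pics/s{k}.png")[130:210,180:260]
cv2.imwrite(f"pics/b{k}.png",cv2.convertScaleAbs(cv2.resize(b,None,fx=7,fy=7,interpolation=2),alpha=1.6))
E
python3 plan.py .5057 -.0714 .16 13.8; python3 look.py 9
```

```text
clk 11.28 tcp [ 0.5053 -0.071   0.1606] [-1.7994e+02  9.0000e-02  1.3800e+01] F [-0.1 -0.1 -2.3] w 0.0095
shift [0.003 0.004 0.005] turn [-0.0003  0.0005  0.    ]
```

View pics/b9.png

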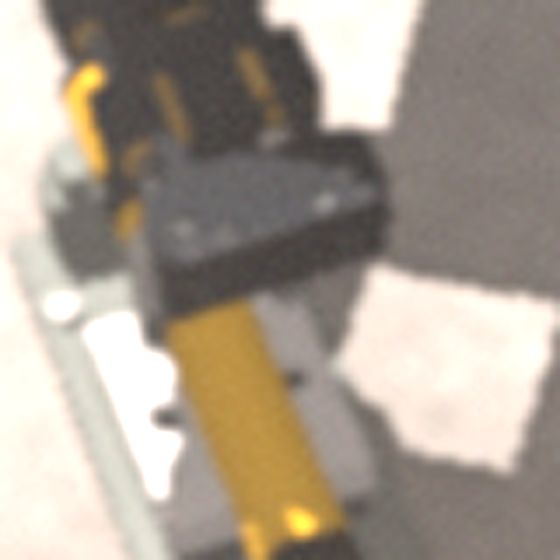

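Run:
```python
from m import *
s=load("scene9.npy")
for sg in(-1,1):
  for z in(.093,.12):
    X=np.array([.5055-.2385*.024*sg,-.0711+.971*.024*sg,z]); print(sg,z,((proj(s,X)-[180,130])*7).round())
b=cv2.imread("pics/s9.png")[160:200,195:230]
cv2.imwrite("pics/c9.png",cv2.convertScaleAbs(cv2.resize(b,None,fx=14,fy=14,interpolation=2),alpha=2.5))
```

```text
-1 0.093 [144. 344.]
-1 0.12 [137. 302.]
1 0.093 [276. 300.]
1 0.12 [272. 257.]
```

View pics/c9.png

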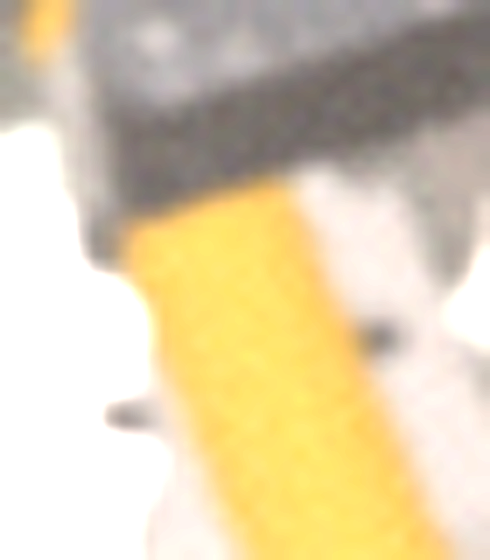

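Run:
```python
from m import *
s=load("scene9.npy")
g=cv2.cvtColor(s["pixels"],cv2.COLOR_RGB2GRAY)
print(g[168:182,194:208])
for u,v in((202,177.5),(201.5,177),(202.5,178)): print(at_z(s,u,v,.093).round(4))
```

```text
[[ 72  76  82  87  87  84  84  74  59  52  50  53  49  52]
 [ 92  98 111 112 103  90  83  75  64  53  47  47  47  45]
 [124 126 133 131 114  94  85  77  67  54  47  50  49  51]
 [138 138 139 136 120  96  83  78  68  55  49  49  48  50]
 [138 140 140 137 121 100  86  80  70  55  49  46  47  47]
 [137 138 137 136 125 103  88  82  73  58  51  46  47  46]
 [139 145 150 152 147 122  92  77  72  61  52  50  51  57]
 [157 170 181 187 182 146 100  74  66  63  61  63  66  75]
 [195 205 211 215 205 164 104  69  64  68  73  83  87  90]
 [217 220 222 220 212 174 112  70  62  68  81  88  93  94]
 [219 223 222 220 214 182 127  82  68  73  83  88  92  96]
 [213 221 221 221 214 191 152 118  99  90  87  91  93  93]
 [198 218 221 221 219 209 189 168 153 129 102  88  90  91]
 [184 214 222 221 220 216 213 208 199 172 132  98  90  91]]
[ 0.5069 -0.0907  0.093 ]
[ 0.5054 -0.0918  0.093 ]
[ 0.5085 -0.0896  0.093 ]
```

Request:
{"fn": "apply_moves", "kwargs": {
  "steps": [
    [0.01,0.012,0,0,0,0,-1],
    [0.01,0.012,0.05,0,0,0,-1],
    [0.01,0.012,0.1,0,0,0,-1],
    [0.01,0.012,0.15,0,0,0,-1],
    [0.01,0.012,0.19,0,0,0,-1]
  ]
}}

```text
clock: 11.95
tcp_pos: [0.5072, -0.0723, 0.1382]
orientation: [-180.0, 0.0, 13.8]
ft_force: [-0.1, 0.5, -2.7]
width: 0.0099
```

```bash
python3 plan.py .5057 -.0714 .16 13.8; python3 look.py 10
```

```text
clk 11.95 tcp [ 0.5072 -0.0723  0.1382] [-1.7998e+02  3.0000e-02  1.3800e+01] F [-0.1  0.5 -2.7] w 0.0099
shift [-0.01  -0.01  -0.181] turn [-0.0001  0.0001 -0.    ]
```

View pics/b10.png

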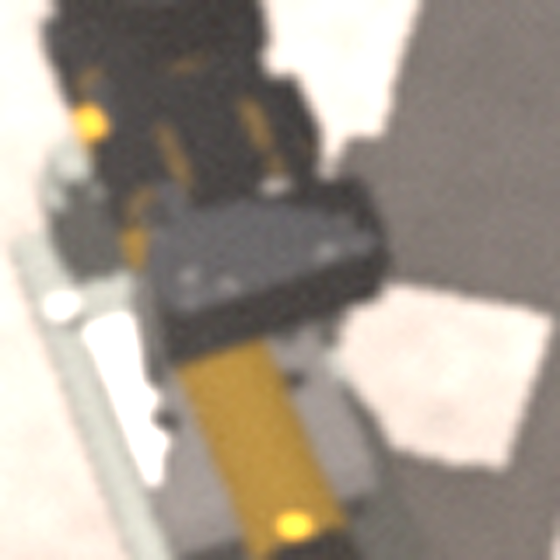

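Request:
{"fn": "apply_moves", "kwargs": {
  "steps": [
    [0,0,0.03,0,0,0,-1],
    [0,0,0.06,0,0,0,-1],
    [0,0,0.09,0,0,0,-1],
    [0,0,0.12,0,0,0,-1],
    [0,0,0.14,0,0,0,-1]
  ]
}}

```text
clock: 12.62
tcp_pos: [0.5073, -0.0724, 0.1218]
orientation: [-180.0, 0.0, 13.8]
ft_force: [0.4, 0.1, -2.4]
width: 0.0096
```

```bash
python3 plan.py .5057 -.0714 .16 13.8; python3 look.py 11;  python3 - <<'E'
from m import *
s=load("scene11.npy")
b=s["pixels"][165:205,195:230,::-1]
cv2.imwrite("pics/c11.png",cv2.convertScaleAbs(cv2.resize(b,None,fx=14,fy=14,interpolation=2),alpha=2))
E
```

```text
clk 12.62 tcp [ 0.5073 -0.0724  0.1218] [-1.7999e+02  1.0000e-02  1.3800e+01] F [ 0.4  0.1 -2.4] w 0.0096
shift [-0.011 -0.011 -0.319] turn [-0.      0.0001 -0.    ]
```

View pics/c11.png

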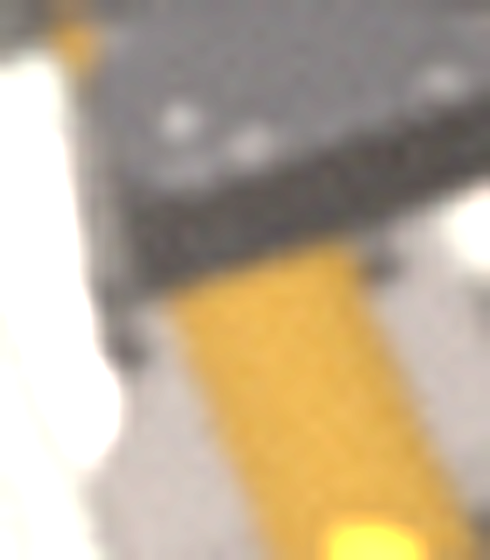

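Request:
{"fn": "apply_moves", "kwargs": {
  "steps": [
    [0,0,0.02,0,0,0,-1],
    [0,0,0.04,0,0,0,-1],
    [0,0,0.055,0,0,0,-1],
    [0,0,0.07,0,0,0,-1],
    [0,0,0.08,0,0,0,-1]
  ]
}}

```text
clock: 13.3
tcp_pos: [0.5074, -0.0724, 0.1124]
orientation: [-180.0, 0.0, 13.8]
ft_force: [-0.4, -1.0, 0.8]
width: 0.0097
```

Request:
{"fn": "apply_moves", "kwargs": {
  "steps": [
    [0,0,0.003,0,0,0,-1],
    [0,0,0.006,0,0,0,-1],
    [0,0,0.009,0,0,0,-1],
    [0,0,0.012,0,0,0,-1],
    [0,0,0.012,0,0,0,-1]
  ]
}}

```text
clock: 13.92
tcp_pos: [0.5071, -0.0723, 0.1106]
orientation: [-180.0, 0.0, 13.8]
ft_force: [-1.4, 0.4, -2.3]
width: 0.0099
```

Request:
{"fn": "apply_moves", "kwargs": {
  "steps": [
    [0,0,0.004,0,0,0,-1],
    [0,0,0.008,0,0,0,-1],
    [0,0,0.012,0,0,0,-1],
    [0,0,0.016,0,0,0,-1],
    [0,0,0.016,0,0,0,-1]
  ]
}}

```text
clock: 14.55
tcp_pos: [0.5072, -0.0723, 0.109]
orientation: [-180.0, 0.0, 13.8]
ft_force: [-2.0, -0.9, -1.8]
width: 0.01
```

Request:
{"fn": "apply_moves", "kwargs": {
  "steps": [
    [0,0,0.004,0,0,0,-1],
    [0,0,0.008,0,0,0,-1],
    [0,0,0.012,0,0,0,-1],
    [0,0,0.016,0,0,0,-1],
    [0,0,0.016,0,0,0,-1]
  ]
}}

```text
clock: 15.18
tcp_pos: [0.5073, -0.0724, 0.1071]
orientation: [-180.0, 0.0, 13.8]
ft_force: [-1.6, 0.4, -1.8]
width: 0.0097
```

```bash
python3 plan.py .5057 -.0714 .16 13.8; python3 look.py 12;  python3 - <<'E'
from m import *
s=load("scene12.npy")
b=s["pixels"][165:205,195:230,::-1]
cv2.imwrite("pics/c12.png",cv2.convertScaleAbs(cv2.resize(b,None,fx=14,fy=14,interpolation=2),alpha=2))
E
```

```text
clk 15.18 tcp [ 0.5073 -0.0724  0.1071] [-1.7999e+02  1.0000e-02  1.3800e+01] F [-1.6  0.4 -1.8] w 0.0097
shift [-0.011 -0.011 -0.441] turn [-0.      0.0001 -0.    ]
```

View pics/c12.png

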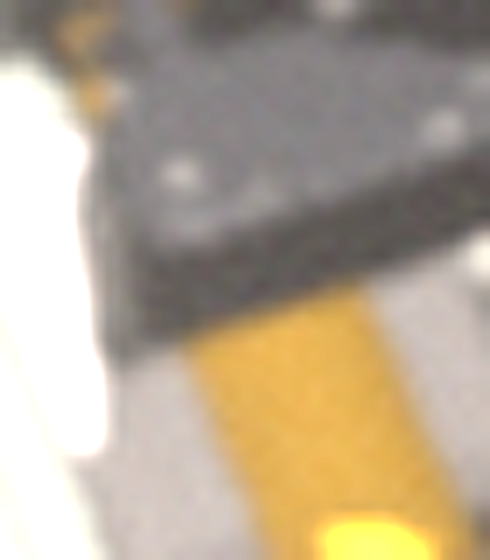

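The leg at (115,345) now covers the left hole with no upward force, so the tips seem to be entering. There is a light side force in x, which I'll ease while going on down.

Request:
{"fn": "apply_moves", "kwargs": {
  "steps": [
    [-0.004,0,0.008,0,0,0,-1],
    [-0.004,0,0.016,0,0,0,-1],
    [-0.004,0,0.024,0,0,0,-1],
    [-0.004,0,0.032,0,0,0,-1],
    [-0.004,0,0.032,0,0,0,-1]
  ]
}}

```text
clock: 15.85
tcp_pos: [0.5069, -0.0725, 0.1032]
orientation: [180.0, -0.0, 13.8]
ft_force: [-1.3, -0.0, -2.0]
width: 0.0099
```

Request:
{"fn": "apply_moves", "kwargs": {
  "steps": [
    [-0.004,0,0.01,0,0,0,-1],
    [-0.004,0,0.02,0,0,0,-1],
    [-0.004,0,0.03,0,0,0,-1],
    [-0.004,0,0.04,0,0,0,-1],
    [-0.004,0,0.045,0,0,0,-1]
  ]
}}

```text
clock: 16.48
tcp_pos: [0.5065, -0.0727, 0.0979]
orientation: [180.0, -0.0, 13.8]
ft_force: [-1.0, 0.5, -2.1]
width: 0.01
```

Request:
{"fn": "apply_moves", "kwargs": {
  "steps": [
    [0,0,0.01,0,0,0,-1],
    [0,0,0.02,0,0,0,-1],
    [0,0,0.03,0,0,0,-1],
    [0,0,0.04,0,0,0,-1],
    [0,0,0.05,0,0,0,-1]
  ]
}}

```text
clock: 17.1
tcp_pos: [0.5065, -0.0726, 0.0919]
orientation: [180.0, -0.0, 13.8]
ft_force: [-0.4, -0.7, -2.6]
width: 0.0095
```

Request:
{"fn": "apply_moves", "kwargs": {
  "steps": [
    [0,0,0.004,0,0,0,-1],
    [0,0,0.008,0,0,0,-1],
    [0,0,0.012,0,0,0,-1],
    [0,0,0.016,0,0,0,-1],
    [0,0,0.02,0,0,0,-1]
  ]
}}

```text
clock: 17.73
tcp_pos: [0.5066, -0.0726, 0.0897]
orientation: [180.0, -0.0, 13.8]
ft_force: [-0.6, 0.1, 0.8]
width: 0.0098
```

Request:
{"fn": "apply_moves", "kwargs": {
  "steps": [
    [0,0,0.007,0,0,0,-1],
    [0,0,0.014,0,0,0,-1],
    [0,0,0.02,0,0,0,-1],
    [0,0,0.026,0,0,0,-1],
    [0,0,0.032,0,0,0,-1]
  ]
}}

```text
clock: 18.35
tcp_pos: [0.5068, -0.0724, 0.0859]
orientation: [180.0, -0.0, 13.8]
ft_force: [-0.2, 2.0, 2.4]
width: 0.01
```

Request:
{"fn": "apply_moves", "kwargs": {
  "steps": [
    [0,0,0.007,0,0,0,-1],
    [0,0,0.014,0,0,0,-1],
    [0,0,0.02,0,0,0,-1],
    [0,0,0.026,0,0,0,-1],
    [0,0,0.032,0,0,0,-1]
  ]
}}

```text
clock: 18.98
tcp_pos: [0.5065, -0.0726, 0.0818]
orientation: [180.0, -0.0, 13.8]
ft_force: [0.7, 2.3, 3.3]
width: 0.0094
```

Tips are at about 14 mm. Now the last 2 mm in fine steps, until the force rises.

Request:
{"fn": "apply_moves", "kwargs": {
  "steps": [
    [0,0,0.003,0,0,0,-1],
    [0,0,0.006,0,0,0,-1],
    [0,0,0.009,0,0,0,-1],
    [0,0,0.012,0,0,0,-1],
    [0,0,0.012,0,0,0,-1]
  ]
}}

```text
clock: 19.6
tcp_pos: [0.5064, -0.0726, 0.0803]
orientation: [-180.0, 0.0, 13.8]
ft_force: [-0.5, 2.5, 2.0]
width: 0.0101
```

Request:
{"fn": "apply_moves", "kwargs": {
  "steps": [
    [0,0,0.002,0,0,0,-1],
    [0,0,0.004,0,0,0,-1],
    [0,0,0.006,0,0,0,-1],
    [0,0,0.006,0,0,0,-1],
    [0,0,0.006,0,0,0,-1]
  ]
}}

```text
clock: 20.23
tcp_pos: [0.5065, -0.0727, 0.0799]
orientation: [180.0, -0.0, 13.8]
ft_force: [-2.0, 2.6, 4.8]
width: 0.0098
```

Request:
{"fn": "apply_moves", "kwargs": {
  "steps": [
    [0,0,0.002,0,0,0,-1],
    [0,0,0.004,0,0,0,-1],
    [0,0,0.006,0,0,0,-1],
    [0,0,0.006,0,0,0,-1],
    [0,0,0.006,0,0,0,-1]
  ]
}}

```text
clock: 20.85
tcp_pos: [0.5066, -0.0727, 0.0798]
orientation: [180.0, -0.0, 13.8]
ft_force: [-2.6, 2.7, 10.6]
width: 0.0097
```

Request:
{"fn": "apply_moves", "kwargs": {
  "steps": [
    [0,0,0.002,0,0,0,-1],
    [0,0,0.004,0,0,0,-1],
    [0,0,0.006,0,0,0,-1],
    [0,0,0.006,0,0,0,-1],
    [0,0,0.006,0,0,0,-1]
  ]
}}

```text
clock: 21.48
tcp_pos: [0.5067, -0.0728, 0.0797]
orientation: [180.0, -0.0, 13.8]
ft_force: [-5.8, 3.3, 16.2]
width: 0.0097
```

The travel stopped at 0.0797 m, exactly the height computed for home, and the force rose to 16 N. I'll ease the press, let go and retreat.

Request:
{"fn": "apply_moves", "kwargs": {
  "squeeze": 6,
  "steps": [
    [0,0,-0.008,0,0,0,-1],
    [0,0,-0.012,0,0,0,-1],
    [0,0,-0.012,0,0,0,-0.6],
    [0,0,-0.012,0,0,0,0],
    [0,0,-0.012,0,0,0,0.5]
  ]
}}

```text
clock: 22.1
tcp_pos: [0.5062, -0.0727, 0.0795]
orientation: [-180.0, 0.0, 13.8]
ft_force: [0.7, -0.3, 0.5]
width: 0.0353
```

Request:
{"fn": "apply_moves", "kwargs": {
  "steps": [
    [0,0,0,0,0,0,0.5],
    [0,0,0,0,0,0,0.5],
    [0,0,0,0,0,0,0.5],
    [0,0,-0.1,0,0,0,0.5],
    [0,0,-0.3,0,0,0,0.5]
  ]
}}

```text
clock: 22.72
tcp_pos: [0.5058, -0.0723, 0.1159]
orientation: [-179.9, 0.1, 13.8]
ft_force: [-0.9, -0.1, 0.9]
width: 0.0661
```

Request:
{"fn": "apply_moves", "kwargs": {
  "steps": [
    [0,0,-0.2,0,0,0,0.5],
    [0,0,-0.4,0,0,0,0.5],
    [0,0,-0.6,0,0,0,0.5],
    [0,0,-0.8,0,0,0,0.5],
    [0,0,-1.0,0,0,0,0.5]
  ]
}}

```text
clock: 23.35
tcp_pos: [0.5065, -0.0726, 0.2375]
orientation: [180.0, -0.1, 13.8]
ft_force: [0.6, -0.2, -0.3]
width: 0.0658
```

Request:
{"fn": "apply_moves", "kwargs": {
  "steps": [
    [0,-0.2,0,0,0,0,0.5],
    [0,-0.4,0,0,0,0,0.5],
    [0,-0.6,0,0,0,0,0.5],
    [0,-0.8,0,0,0,0,0.5],
    [0,-1.0,0,0,0,0,0.5]
  ]
}}

```text
clock: 23.98
tcp_pos: [0.4777, 0.0447, 0.2367]
orientation: [180.0, -0.1, 13.8]
ft_force: [0.8, -0.0, -0.8]
width: 0.0662
```

Request:
{"fn": "apply_moves", "kwargs": {
  "steps": [
    [0,-0.2,0,0,0,0,0.5],
    [0,-0.4,0,0,0,0,0.5],
    [0,-0.6,0,0,0,0,0.5],
    [0,-0.8,0,0,0,0,0.5],
    [0,-1.0,0,0,0,0,0.5]
  ]
}}

```text
clock: 24.6
tcp_pos: [0.4491, 0.1612, 0.2367]
orientation: [180.0, -0.1, 13.8]
ft_force: [0.3, 0.4, 0.8]
width: 0.0661
```

Run:
```python
from h import *
s=grab("scene","pics/s13.png");t=grab("top","pics/t13.png")
np.save("scene13.npy",s,allow_pickle=True);np.save("top13.npy",t,allow_pickle=True)
b=cv2.imread("pics/s13.png")[130:250,170:260];a=cv2.imread("pics/t13.png")[150:270,235:325]
cv2.imwrite("pics/b13.png",cv2.convertScaleAbs(cv2.resize(np.hstack([a,b]),None,fx=4.4,fy=4.4,interpolation=2),alpha=1.2))
```

```text
(no output)
```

View pics/b13.png

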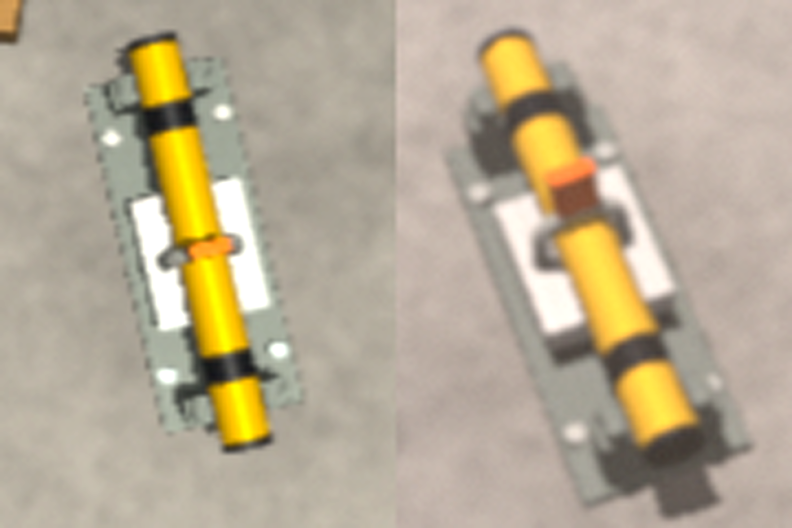

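The bolt stands astride the post with both legs in the holes, at (175,257) and (235,243) in the top half and (545,250) and (625,225) in the scene half. I'll check the tab height, which should be 0.128 m at home.

Run:
```python
from m import *
s=load("scene13.npy");t=load("top13.npy")
r={}
for n,d,(x0,x1,y0,y1),vm in(("s",s,(190,225,150,190),150),("t",t,(265,300,190,225),0)):
    h=cv2.cvtColor(d["pixels"],cv2.COLOR_RGB2HSV).astype(int)
    m=(h[...,0]<(15 if n=="t" else 12))&(h[...,1]>130)&(h[...,2]>vm); w=np.zeros_like(m);w[y0:y1,x0:x1]=1
    ys,xs=np.nonzero(m&w); print(n,len(xs),xs.mean(),ys.mean(),xs.min(),xs.max(),ys.min(),ys.max()); r[n]=(xs.mean(),ys.mean())
p,a=ray(s,*r["s"]);q,b=ray(t,*r["t"])
k=np.linalg.lstsq(np.c_[a,-b],q-p,rcond=None)[0]; print((p+k[0]*a).round(4),(q+k[1]*b).round(4))
print(manip.state()["clock"])
```

```text
s 32 209.90625 169.125 205 214 166 172
t 3 286.6666666666667 205.0 286 287 204 206
[ 0.5111 -0.0693  0.1319] [ 0.5093 -0.0842  0.1332]
24.7
```

Run:
```python
from m import *
s=load("scene13.npy");t=load("top13.npy")
p,a=ray(s,209.5,168.6);q,b=ray(t,282.4,205.6)
k=np.linalg.lstsq(np.c_[a,-b],q-p,rcond=None)[0]; print((p+k[0]*a).round(4),(q+k[1]*b).round(4))
manip.finish_job()
```

```text
[ 0.5079 -0.0701  0.1294] [ 0.5076 -0.0727  0.1296]
the job is handed in; nothing more can be done
```

The narrow U-bolt is astride the post with both legs through the holes of the foot plate, pushed home and let go. I handed the job in at about 24.7 s; no verdict is reported.

- **Grasp:** The first closing caught nothing. By triangulation the fingertips stood about 35 mm higher than the reported TCP implied. I went down further, using the pictures, and gripped the tab at 9.9 mm width. From then on I worked from the TCP height at the grasp, not the nominal one.
- **Insertion:** The tips entered the holes with about 2 N sideways and no upward force. The clips took about 3–6 N. Travel stopped at TCP z 0.0797 m, the height I had computed for home, and the force rose to 16 N there. Then I eased off, opened and retreated.
- **Last checks:** Both cameras show the bolt upright across the post with its legs in the plate holes. The tab top triangulates to z ≈ 0.1295 m, against 0.128 m expected at home. The tab lies at about (0.508, -0.071), on the measured post axis within about 1 mm.
- **What disagreed:** An automatic orange mask found only 3 pixels in the top view, giving 0.132 m with the two rays 15 mm apart in y, so I used hand-read pixel centres for the check above. The two cameras differ by 2–3 mm in y throughout.
- **Bystanders:** I did not measure the wide U-bolt, the wrench, the carton or the tin again at the end. I planned the path to pass clear of them and felt no unexpected forces.

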